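Turn the ball dish to face the mug

ROBOT

A 7-joint arm with a two-finger parallel gripper is mounted at the origin on a cart in front of the work surface, level with it; the furniture and walls round the work are solid. World frame = base frame: x ahead of the robot, y to its left, z up, the work surface at z = 0. Lengths are in m, angles in rad, forces in N, time in s.
With the tool pointing down it reaches from about 0.425 to 0.875 m from the base axis. Payload 9.9 kg.
Tool frame: the origin (TCP) lies at the centre of the arm's flange, where the gripper is bolted on; the fingertips stand 173 mm ahead of it and the grasp point (between the pads) lies 155 mm ahead of it; z points along the fingers, y is the direction in which the jaws open and shut (so a half turn about z gives the same grasp; the last joint's range is limited). The gripper opens to 85 mm and grips with 20 to 120 N. Pads are 22 mm wide; open, the fingers measure 114 mm over their backs; the gripper's body (76 mm by 85 mm) begins 54 mm behind the grasp point. The pads swing forward as they close: fully open they stand 13 mm farther back than shut.
Start: joints at [-1.273, 0.576, 0.025, 1.437, -0.015, 1.129, -0.057], TCP at [0.251, 0.626, 0.405] pointing down, gripper open.
Joint ranges: [-2.76, 2.76], [-0.34, 2.15], [-1.52, 1.57], [0.19, 2.46], [-1.09, 4.23], [0.17, 1.99], [-2.82, 2.82]. Speed limits (rad/s): [2.22, 2.22, 3.01, 3.01, 3.14, 3.14, 3.14].

INTERFACE

Orientations are given as a rotation vector (axis times angle).
In Python, from rig import robot gives the robot as it stands.
- The arm moves only by the tool play_rows, never from a script. Its argument "rows" is a list that holds one entry, the list of rows, each a list of 5 numbers: the shift along the world's x, y, z in cm, then the turn about the world's z in degrees, then the closure, from -1 (fully open) to 1 (shut). A call has 1 to 5 rows; each row is the pose to reach, as a shift and turn from the pose measured when the call began; what a row does not reach only later rows make up. A row lasts 1/12 s, in which the tool goes at most 41.7 mm and 7.16 degrees, less where a joint would pass 70% of its speed; a pose out of reach is approached as far as the arm can. A call with a gripper value outside its range is refused whole. The fingers move at their own pace and stop on an object; the grip force is fixed at half the most. Time passes only in rows, so rows that repeat a pose let the fingers close. It gives the time, the measured TCP pose, the force and the opening at its end, in the units of the state.
- robot.sense(): the state, without advancing time (a new reading comes with each control period).
- robot.read_camera(name): name is "side" or "top" or "wrist"; returns a dict with "img" (480x640x3 uint8, red, green, blue), "fx", "fy", "cx", "cy" (pixels), "extrinsics" (4x4, takes a point from camera to world coordinates); the wrist camera has in their place "mount" (4x4, takes a point from camera to tool coordinates, whose origin is the TCP and whose axes are the flange's). Camera axes: x right, y up, looking along -z (the intrinsics and any distortion apply to the point x, -y, -z); pixel columns grow to the right and rows downward; lengths in m; the calibration is good to about 2 mm. The wrist camera is an equidistant fisheye: a pixel r from the principal point sees the ray r / f radians off the axis. A picture is of the moment at which its call begins: read the wrist's pose just before it. There is no depth.
- robot.sign_off(): hands the job in, once; it reports no verdict.
Trained networks look in a picture, given as the dict that the camera call returned (one of the last four; its "shot" number tells which), for a name from the list of things; names that differ only in an ending like _2 or _b are one class to them, and where a whole thing is asked for, a point or a joint stands for the part that bears it (a point fixed in the world has none). Each returns a list of dicts, best first, with "p" (0 to 1); they miss things now and then, are a little off and sometimes report something else, mostly with a low value. They report only what shows in the picture. A call takes as long as a camera call.
- robot.find_in(picture, query): "box" ([centre column, centre row, width, height] in pixels, round what is visible of it).
- robot.silhouettes(picture, query): "mask" (480x640 bool, what is visible of it) and "box" ([centre column, centre row, width, height] in pixels, round what is visible of it).
- robot.pinpoint(picture, query): "point" ([column, row] in pixels: a listed point, or the origin of a listed thing).
The state is a dict: "clock": time; "joint_positions": joint angles; "joint_vel": joint speeds; "joint_efforts": joint torques, N m; "tool_pos": TCP position; "ee_rot": TCP orientation; "wrist_force": force on the tool from outside, world axes, zero at the start; "moment": the same for the moment, N m; "gripper_width": finger opening in m.
Only numpy, scipy, OpenCV 4.12 (cv2) and the standard library are available. Lean on these libraries where they do the work, as an engineer would, in place of code of your own. Each camera call takes 0.05 s, during which the arm holds its last target. There are 200 camera calls.

TASK

The steel drink-cooling ball lies in the handled dish and is about to be tipped into the coffee mug. Take the dish by the wooden grip of its handle, lift it straight up off its cork trivet, and then, in the air over the trivet, turn it about a quarter turn, to whichever side the mug stands, so that its pouring lip points straight at the middle of the mug; keep the dish level and the ball in its middle all the while. Finish holding the dish still and level about 8 cm above the trivet, ball in the middle, without letting go and without disturbing the mug, the candle or the pepper shaker.

Things in the scene. Friction and masses are not known exactly. Their poses are not given: they have to be found in the camera images.
- dish: Turned wooden dished plate, 140 mm across, rim 21 mm high, 0.3 kg, loose. Origin: centre of underside; z up. A trough-like pouring lip juts 30 mm from the rim along +x (at the start roughly away from the robot). A bail handle arches over it along y, steel wires rising at y = +-67 mm to a wooden grip bar. The inside slopes to the middle, 5 degrees within 25 mm of it, 16 beyond.
- grip_bar (a point): Centre of the dish's dark wooden grip bar, 92 mm above the dish's underside, straight above its middle; axes as the dish's. Bar 90 mm long (dish y), 14 mm wide (dish x), 18 mm high, flat sides: pinch it from above, fingers on its two long sides. Free below it down to the ball's top, 52 mm under the bar's centre.
- lip_tip (a point): End of the pouring lip, on the dish's +x axis 99 mm from its middle, 23 mm above its underside.
- dish_middle (a point): Where the ball's centre lies when the ball is in the middle of the dish, 24 mm above the dish's underside.
- ball_center (a point): Centre of the smooth steel ball, 32 mm across, about 50 g, loose in the dish.
- trivet: Round cork trivet, 140 mm across, 14 mm thick, fixed to the worktop; the dish stands on it. Origin: centre of its underside, on the worktop.
- mug: White patterned coffee mug with one handle, 92 mm across, 95 mm high, standing loose about 0.2 m to the left or to the right of the dish. Origin: underside, 16.5 mm from the mug's axis towards the handle (the handle points along its -y).
- mug_mouth (a point): Middle of the mug's mouth, on the mug's axis, 95 mm above the worktop: the lip must point at it as seen from above.
- candle: Green pillar candle, 52 mm across, 144 mm high, loose, standing on the other side of the dish. Origin: centre of its underside.
- pepper_shaker: Pepper shaker, 44 mm across, 90 mm high, loose, farther to the left. Origin: centre of its underside.

How it is judged:
By the outcome, as a careful person would: the job done as asked, in the order asked, and still so for the second after the job is handed in, while the arm keeps its last pose, push and grip.
It also fails if it takes over 40 s, if anything falls off the work surface, if the arm or the gripper's body presses on something with over 40 N, if the wrist force passes 120 N, or if a joint passes its speed limit or range.

## Working session

There is one attempt and no reset: what is moved stays moved. The work goes in short steps, Python scripts to look and compute and a tool call to move; the robot and the scene stay as the last step left them, time stands still between calls to the robot, and variables do not carry over. Pictures are saved under pics/ and viewed, about 8 in all and at most 12, crops included, and the job is handed in when it is done.

Besides the shell and the picture viewer there is one more tool, called after "Request:" by a JSON object that holds its "name" and its "arguments". play_rows: Moves the arm, as the interface text tells. Its arguments: {"type":"object","properties":{"rows":{"type":"array","items":{"type":"array","items":{"type":"array","items":{"type":"number"}}}}},"required":["rows"]}

```bash
mkdir -p pics; cat > h.py <<'E'
import numpy as np, cv2
from rig import robot
from scipy.spatial.transform import Rotation as R
def ray(c,px):
    # world ray for side/top
    d=np.array([(px[0]-c['cx'])/c['fx'],-(px[1]-c['cy'])/c['fy'],-1.])
    E=np.array(c['extrinsics']); return E[:3,3],E[:3,:3]@d
def atz(c,px,z):
    o,d=ray(c,px); return o+d*(z-o[2])/d[2]
def tri(c1,p1,c2,p2):
    A=[];b=[];
    for c,p in((c1,p1),(c2,p2)):
        o,d=ray(c,p);d/=np.linalg.norm(d);P=np.eye(3)-np.outer(d,d);A.append(P);b.append(P@o)
    x=np.linalg.solve(sum(A),sum(b)); return x
def proj(c,X):
    E=np.linalg.inv(np.array(c['extrinsics']));p=E[:3,:3]@X+E[:3,3]
    return np.array([c['cx']+c['fx']*p[0]/-p[2],c['cy']-c['fy']*p[1]/-p[2]])
def save(c,n): cv2.imwrite('pics/'+n,c['img'][:,:,::-1])
E
python3 - <<'E'
from h import *
s=robot.sense();print({k:np.round(v,3) for k,v in s.items()})
t=robot.read_camera('top');d=robot.read_camera('side')
print([k for k in t if k!='img'],np.round(t['extrinsics'],2),np.round(d['extrinsics'],2))
save(t,'t1.png');save(d,'s1.png')
for q,z in [('dish',.014),('grip_bar',.106),('lip_tip',.037),('dish_middle',.038),('ball_center',.038),('trivet',0),('mug',0),('mug_mouth',.095),('candle',0),('pepper_shaker',0)]:
    a=robot.pinpoint(t,q);b=robot.pinpoint(d,q)
    o=[q]
    for c,r in((t,a),(d,b)):
        if r: o+=[np.round(r[0]['point']),round(r[0]['p'],2),np.round(atz(c,r[0]['point'],z),3)]
        else:o+=['none']
    if a and b:o+=['tri',np.round(tri(t,a[0]['point'],d,b[0]['point']),3)]
    print(*o)
E
```

```text
{'clock': np.float64(0.0), 'joint_positions': array([-1.273,  0.577,  0.025,  1.438, -0.015,  1.129, -0.056]), 'joint_vel': array([ 0.   , -0.001,  0.001,  0.   , -0.001, -0.002, -0.001]), 'joint_efforts': array([-0.0000e+00, -7.6574e+01,  2.2500e+00, -2.8596e+01,  1.5000e-02,
        1.3000e-02,  0.0000e+00]), 'tool_pos': array([0.251, 0.626, 0.404]), 'ee_rot': array([-5.960e-01, -3.084e+00,  3.000e-03]), 'wrist_force': array([ 0.202, -0.16 , -0.897]), 'moment': array([-0.014,  0.002,  0.06 ]), 'gripper_width': np.float64(0.085)}
['fx', 'fy', 'cx', 'cy', 'extrinsics', 'shot'] [[ 0.    1.   -0.08  0.4 ]
 [-1.    0.   -0.    0.12]
 [-0.    0.08  1.    1.52]
 [ 0.    0.    0.    1.  ]] [[ 0.98  0.14 -0.15  0.36]
 [-0.2   0.64 -0.74 -0.59]
 [-0.01  0.75  0.66  0.77]
 [ 0.    0.    0.    1.  ]]
dish [383. 228.] 0.84 [ 0.519 -0.034  0.014] [342. 333.] 0.7 [ 0.512 -0.036  0.014] tri [ 0.516 -0.034  0.011]
grip_bar [385. 228.] 0.73 [ 0.512 -0.03   0.106] [345. 306.] 0.91 [ 0.514 -0.042  0.106] tri [ 0.515 -0.031  0.093]
lip_tip [384. 193.] 0.77 [ 0.609 -0.035  0.037] [389. 319.] 0.87 [ 0.61  -0.039  0.037] tri [ 0.61  -0.036  0.033]
dish_middle [385. 232.] 0.79 [ 0.507 -0.036  0.038] [343. 325.] 0.77 [ 0.513 -0.035  0.038] tri [ 0.51  -0.036  0.04 ]
ball_center [385. 230.] 0.44 [ 0.512 -0.037  0.038] [343. 324.] 0.59 [ 0.514 -0.033  0.038] tri [ 0.512 -0.036  0.042]
trivet none [304. 265.] 0.58 [0.471 0.193 0.   ]
mug [299. 248.] 0.9 [0.466 0.187 0.   ] [305. 264.] 0.79 [0.475 0.197 0.   ] tri [0.469 0.186 0.011]
mug_mouth none [296. 234.] 0.74 [0.456 0.2   0.095]
candle [457. 210.] 0.81 [ 0.569 -0.232  0.   ] [396. 417.] 0.82 [ 0.566 -0.226  0.   ] tri [ 0.566 -0.23   0.008]
pepper_shaker [188. 252.] 0.72 [0.457 0.482 0.   ] [278. 204.] 0.74 [0.441 0.455 0.   ] tri [ 0.451  0.489 -0.025]
```

```bash
python3 - <<'E'
import cv2
t=cv2.imread('pics/t1.png');s=cv2.imread('pics/s1.png')
a=cv2.resize(t[160:310,150:500],None,fx=2.2,fy=2.2);b=cv2.resize(s[180:460,210:450],None,fx=1.9,fy=1.9)
cv2.imwrite('pics/t1c.png',a);cv2.imwrite('pics/s1c.png',b)
E
```

```text
(no output)
```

View pics/t1c.png

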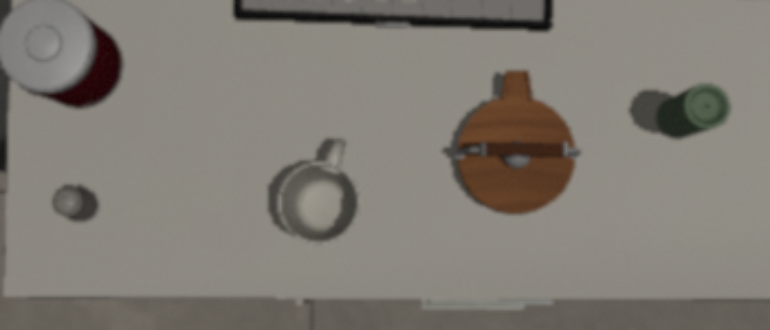

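View pics/s1c.png

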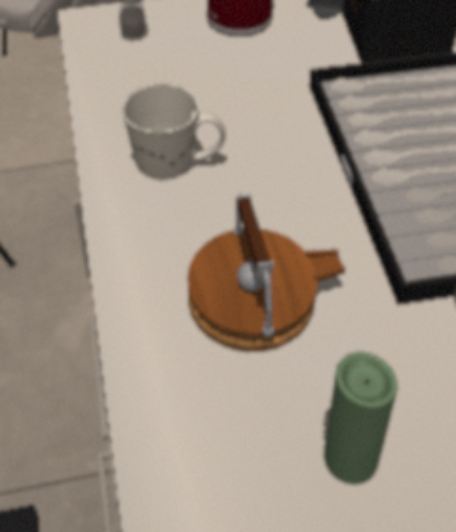

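The top crop shows the lip pointing away from the robot, the bar along y, the mug on the left (mouth near full-image px (292,251)) and the candle on the right. The network points agree with the known heights and sizes. I'll move over the bar now.

Request:
{"name": "play_rows", "arguments": {"rows": [[[1.3,-3.3,0,-3.4,-1],[2.6,-6.6,0,-6.8,-1],[3.9,-9.9,0,-10.2,-1],[5.2,-13.2,0,-13.6,-1],[6.5,-16.5,0,-17,-1]]]}}

```text
clock: 1.52
tool_pos: [0.3169, 0.4598, 0.4048]
ee_rot: [1.05, 2.961, 0.001]
wrist_force: [1.3, -0.1, 0.8]
gripper_width: 0.085
```

Request:
{"name": "play_rows", "arguments": {"rows": [[[1.3,-3.3,0,-3.4,-1],[2.6,-6.6,0,-6.8,-1],[3.9,-9.9,0,-10.2,-1],[5.2,-13.2,0,-13.6,-1],[6.5,-16.5,0,-17,-1]]]}}

```text
clock: 1.93
tool_pos: [0.3822, 0.2931, 0.4051]
ee_rot: [1.48, 2.771, 0.002]
wrist_force: [1.0, 0.5, 0.2]
gripper_width: 0.0852
```

Request:
{"name": "play_rows", "arguments": {"rows": [[[1.3,-3.3,0,-3.4,-1],[2.6,-6.6,0,-6.8,-1],[3.9,-9.9,0,-10.2,-1],[5.2,-13.2,0,-13.6,-1],[6.5,-16.5,0,-17,-1]]]}}

```text
clock: 2.35
tool_pos: [0.4475, 0.1264, 0.4055]
ee_rot: [1.876, 2.519, 0.003]
wrist_force: [0.4, 0.2, 1.1]
gripper_width: 0.0852
```

Request:
{"name": "play_rows", "arguments": {"rows": [[[1.3,-3.3,0,-3.4,-1],[2.6,-6.6,0,-6.8,-1],[3.9,-9.9,0,-10.2,-1],[5.2,-13.2,0,-13.6,-1],[6.5,-16.5,0,-17,-1]]]}}

```text
clock: 2.77
tool_pos: [0.5128, -0.0403, 0.4058]
ee_rot: [2.23, 2.211, 0.004]
wrist_force: [0.6, -0.8, 0.3]
gripper_width: 0.0853
```

```bash
cat >> h.py <<'E'
def wray(c,s,px):
    u=np.array([px[0]-c['cx'],px[1]-c['cy']]);r=np.hypot(*u);th=r/c['fx'];u=u/max(r,1e-9)
    d=np.array([np.sin(th)*u[0],-np.sin(th)*u[1],-np.cos(th)])
    M=np.array(c['mount']);T=np.eye(4);T[:3,:3]=R.from_rotvec(s['ee_rot']).as_matrix();T[:3,3]=s['tool_pos'];W=T@M
    return W[:3,3],W[:3,:3]@d
def watz(c,s,px,z):
    o,d=wray(c,s,px); return o+d*(z-o[2])/d[2]
Z={'dish':.014,'grip_bar':.106,'lip_tip':.037,'dish_middle':.038,'ball_center':.038,'mug':0,'mug_mouth':.095,'candle':0}
E
python3 - <<'E'
from h import *
s=robot.sense();w=robot.read_camera('wrist');save(w,'w1.png')
M=R.from_rotvec(s['ee_rot']).as_matrix();print('tool y',M[:,1].round(3),s['tool_pos'].round(4) if hasattr(s['tool_pos'],'round') else s['tool_pos'])
print(np.round(w['mount'],3),w['fx'])
for q,z in Z.items():
    r=robot.pinpoint(w,q)
    print(q,[(np.round(x['point']),round(x['p'],2),watz(w,s,x['point'],z).round(3)) for x in r[:2]])
E
```

```text
tool y [ 1.    -0.009  0.003] [ 0.5128 -0.0403  0.4058]
[[-0.001  0.949  0.315  0.081]
 [ 1.     0.001  0.    -0.001]
 [-0.     0.315 -0.949  0.031]
 [ 0.     0.     0.     1.   ]] 371.64829954431775
dish [(array([312., 196.]), 0.96, array([ 0.512, -0.034,  0.014]))]
grip_bar [(array([309., 223.]), 0.84, array([ 0.51 , -0.035,  0.106]))]
lip_tip [(array([411., 200.]), 0.81, array([ 0.606, -0.033,  0.037]))]
dish_middle [(array([309., 202.]), 0.59, array([ 0.509, -0.035,  0.038]))]
ball_center [(array([310., 202.]), 0.8, array([ 0.51 , -0.035,  0.038]))]
mug []
mug_mouth []
candle [(array([354., 351.]), 0.67, array([ 0.561, -0.229,  0.   ]))]
```

View pics/w1.png

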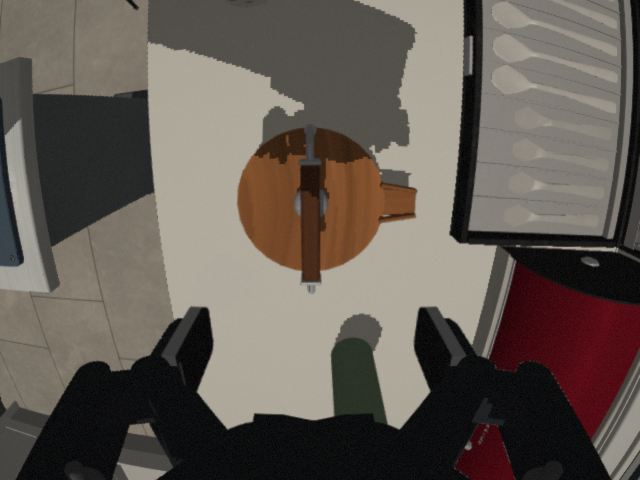

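The wrist picture shows the bar at about (311,222), upright in the image, so it lies square to the jaws. The lip is to the right at (411,200) and the ball is under the bar. Bar, dish and ball estimates agree to 2 mm (x≈0.511, y≈-0.035), so I'll descend to TCP z≈0.261.

Request:
{"name": "play_rows", "arguments": {"rows": [[[-0.1,0.3,-1.5,0.5,-1],[-0.2,0.5,-3,0.5,-1],[-0.2,0.5,-5,0.5,-1],[-0.2,0.5,-7,0.5,-1],[-0.2,0.5,-8.5,0.5,-1]]]}}

```text
clock: 3.63
tool_pos: [0.5099, -0.0313, 0.3193]
ee_rot: [-2.214, -2.229, -0.003]
wrist_force: [-1.2, 0.2, 0.7]
gripper_width: 0.0854
```

```bash
python3 - <<'E'
from h import *
s=robot.sense();w=robot.read_camera('wrist');save(w,'w2.png');print(np.round(s['tool_pos'],4),s['ee_rot'])
for q in ['grip_bar','dish_middle','ball_center','lip_tip','dish']:
    r=robot.pinpoint(w,q)
    print(q,[(np.round(x['point']),round(x['p'],2),watz(w,s,x['point'],Z[q]).round(4)) for x in r[:1]])
E
```

```text
[ 0.5099 -0.0313  0.3193] [-2.21355188 -2.22892706 -0.00301052]
grip_bar [(array([312., 285.]), 0.88, array([ 0.5087, -0.0368,  0.106 ]))]
dish_middle []
ball_center [(array([315., 240.]), 0.82, array([ 0.5106, -0.0333,  0.038 ]))]
lip_tip [(array([449., 244.]), 0.6, array([ 0.6111, -0.0363,  0.037 ]))]
dish [(array([316., 232.]), 0.65, array([ 0.5118, -0.0355,  0.014 ]))]
```

View pics/w2.png

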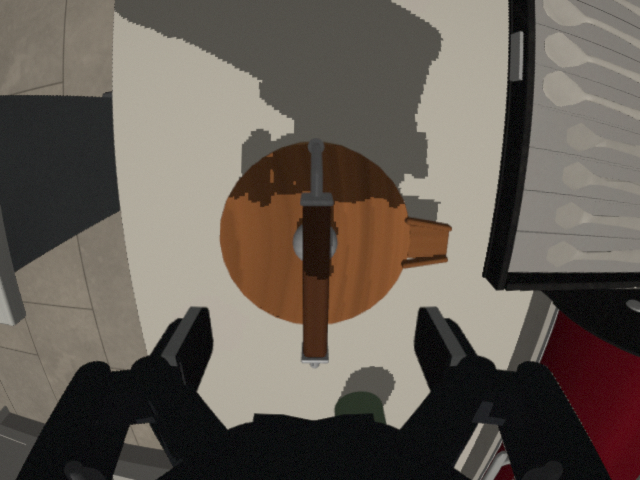

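Bar at (316,280), still square between the jaws, and the ball is centred under it. The final descent needs about 4 mm towards -y.

Request:
{"name": "play_rows", "arguments": {"rows": [[[0.1,-0.2,-1.5,0.3,-1],[0.1,-0.4,-3,0.3,-1],[0.1,-0.4,-4.5,0.3,-1],[0.1,-0.4,-5.8,0.3,-1],[0.1,-0.4,-5.8,0.3,-1]]]}}

```text
clock: 4.35
tool_pos: [0.5114, -0.036, 0.2627]
ee_rot: [2.209, 2.233, 0.004]
wrist_force: [-0.4, -0.0, -0.5]
gripper_width: 0.0853
```

```bash
python3 - <<'E'
from h import *
s=robot.sense();d=robot.read_camera('side');w=robot.read_camera('wrist');print(np.round(s['tool_pos'],4))
a=d['img'][200:400,240:440];a=cv2.resize(a,None,fx=2.4,fy=2.4);b=cv2.resize(w['img'][100:,100:540],None,fx=.72,fy=1.)if 0 else cv2.resize(w['img'],None,fx=.5,fy=.5)
o=np.zeros((480,800,3),np.uint8);o[:,:480]=a;o[:240,480:]=b;save({'img':o},'g1.png')
E
```

```text
[ 0.5114 -0.036   0.2627]
```

View pics/g1.png

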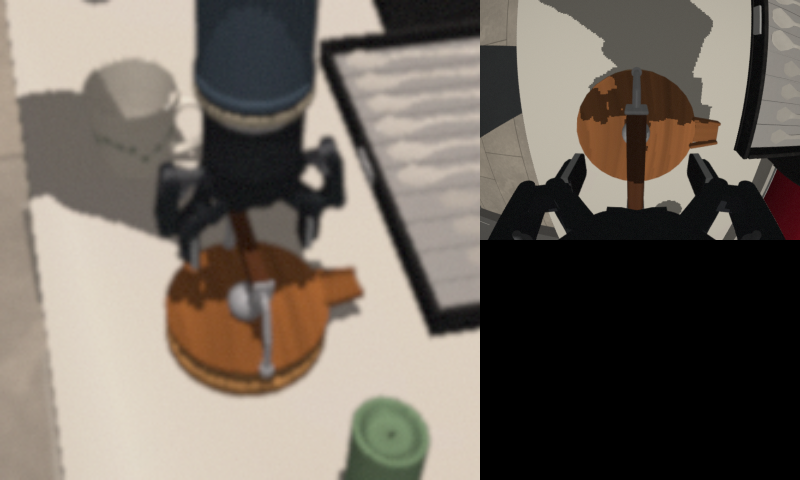

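The side view (left) shows the fingers straddling the bar above the ball. The wrist view (right) agrees. Closing in steps.

Request:
{"name": "play_rows", "arguments": {"rows": [[[0,0,-0.1,0,-0.6],[0,0,-0.1,0,-0.2],[0,0,-0.1,0,0.2],[0,0,-0.1,0,0.4],[0,0,-0.1,0,0.6]]]}}

```text
clock: 4.87
tool_pos: [0.512, -0.0362, 0.2637]
ee_rot: [2.208, 2.232, 0.007]
wrist_force: [0.2, -0.3, 0.5]
gripper_width: 0.0255
```

Request:
{"name": "play_rows", "arguments": {"rows": [[[0,0,0,0,0.8],[0,0,0,0,1],[0,0,0,0,1],[0,0,0,0,1],[0,0,0,0,1]]]}}

```text
clock: 5.28
tool_pos: [0.5118, -0.0363, 0.2636]
ee_rot: [2.208, 2.232, 0.006]
wrist_force: [-2.3, 0.5, 1.5]
gripper_width: 0.0128
```

Request:
{"name": "play_rows", "arguments": {"rows": [[[0,0,0,0,1],[0,0,0,0,1],[0,0,0,0,1]]]}}

```text
clock: 5.53
tool_pos: [0.5118, -0.0363, 0.2636]
ee_rot: [2.208, 2.232, 0.006]
wrist_force: [-1.2, 1.0, 1.3]
gripper_width: 0.0131
```

Width 13 mm, so the grip holds. Lifting gently, first 1 cm, then checking.

Request:
{"name": "play_rows", "arguments": {"rows": [[[0,0,0.1,0,1],[0,0,0.3,0,1],[0,0,0.6,0,1],[0,0,0.9,0,1],[0,0,1.0,0,1]]]}}

```text
clock: 5.95
tool_pos: [0.5119, -0.0363, 0.2742]
ee_rot: [2.208, 2.232, 0.007]
wrist_force: [0.2, 0.2, -3.8]
gripper_width: 0.013
```

Request:
{"name": "play_rows", "arguments": {"rows": [[[0,0,0.2,0,1],[0,0,0.6,0,1],[0,0,1.1,0,1],[0,0,1.6,0,1],[0,0,2.1,0,1]]]}}

```text
clock: 6.37
tool_pos: [0.5119, -0.0363, 0.2958]
ee_rot: [2.208, 2.231, 0.007]
wrist_force: [-0.3, -0.0, -4.1]
gripper_width: 0.0129
```

Request:
{"name": "play_rows", "arguments": {"rows": [[[0,0,0.5,0,1],[0,0,1.0,0,1],[0,0,1.5,0,1],[0,0,2.0,0,1],[0,0,2.5,0,1]]]}}

```text
clock: 6.78
tool_pos: [0.5119, -0.0363, 0.3213]
ee_rot: [2.208, 2.231, 0.007]
wrist_force: [-0.3, 0.5, -3.2]
gripper_width: 0.0129
```

Request:
{"name": "play_rows", "arguments": {"rows": [[[0,0,0.5,0,1],[0,0,1.0,0,1],[0,0,1.5,0,1],[0,0,1.8,0,1],[0,0,2.0,0,1]]]}}

```text
clock: 7.2
tool_pos: [0.512, -0.0363, 0.3418]
ee_rot: [2.208, 2.231, 0.008]
wrist_force: [0.0, 0.0, -3.2]
gripper_width: 0.0129
```

```bash
cat > chk.py <<'E'
from h import *
import sys
s=robot.sense();d=robot.read_camera('side');w=robot.read_camera('wrist');t=robot.read_camera('top');print(s['clock'],np.round(s['tool_pos'],4),s['ee_rot'],np.round(s['wrist_force'],1),np.round(s['moment'],2))
dz=s['tool_pos'][2]-.2636
for q in ['dish_middle','ball_center','lip_tip','dish','mug_mouth','mug','candle']:
    z=Z[q]+(dz if q in('dish_middle','ball_center','lip_tip','dish') else 0);o=[q]
    for n,c in(('w',w),('s',d),('t',t)):
        r=robot.pinpoint(c,q)
        if r:o+=[n,round(r[0]['p'],2),(watz(c,s,r[0]['point'],z) if n=='w' else atz(c,r[0]['point'],z)).round(3)[:2]]
    print(*o)
a=cv2.resize(d['img'][200:400,240:440],None,fx=2,fy=2);b=cv2.resize(w['img'],(400,300));c=cv2.resize(t['img'][160:310,260:460],(400,300))
o=np.zeros((600,800,3),np.uint8);o[:400,:400]=a;o[:300,400:]=b;o[300:,400:]=c;save({'img':o},sys.argv[1])
E
python3 chk.py l1.png
```

```text
7.2 [ 0.512  -0.0363  0.3418] [2.20774915 2.23119791 0.00764138] [ 0.   0.  -3.2] [0.01 0.   0.  ]
dish_middle s 0.6 [ 0.511 -0.034] t 0.76 [ 0.521 -0.037]
ball_center s 0.73 [ 0.516 -0.037]
lip_tip w 0.74 [ 0.609 -0.036] s 0.68 [ 0.607 -0.037] t 0.79 [ 0.612 -0.028]
dish w 0.82 [ 0.511 -0.035] s 0.66 [ 0.511 -0.037] t 0.57 [ 0.514 -0.033]
mug_mouth s 0.64 [0.455 0.211] t 0.97 [0.447 0.199]
mug s 0.57 [0.473 0.2  ] t 0.91 [0.472 0.189]
candle w 0.27 [ 0.511 -0.069] s 0.72 [ 0.561 -0.225] t 0.65 [ 0.566 -0.235]
```

View pics/l1.png

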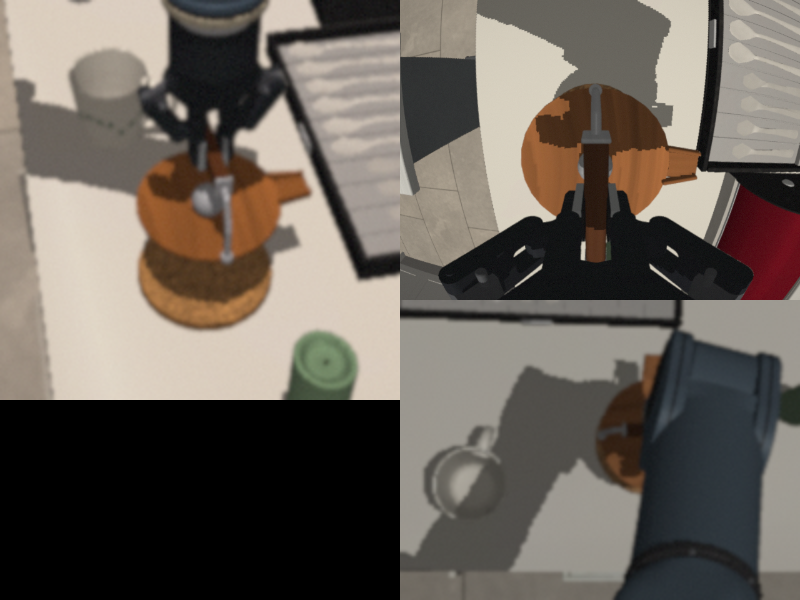

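Lifted cleanly: the dish hangs level over the trivet with the ball in the middle. Estimates put the mug mouth at about (0.453, 0.197), so the lip bearing needed is about 104°, from about 0.6° now. Turning left in gentle ramps.

Request:
{"name": "play_rows", "arguments": {"rows": [[[0,0,0,1,1],[0,0,0,3,1],[0,0,0,6,1],[0,0,0,9.5,1],[0,0,0,13,1]]]}}

```text
clock: 8.82
tool_pos: [0.5119, -0.0363, 0.3413]
ee_rot: [1.937, 2.471, 0.007]
wrist_force: [-0.2, 1.0, -3.2]
gripper_width: 0.0125
```

Request:
{"name": "play_rows", "arguments": {"rows": [[[0,0,0,3.5,1],[0,0,0,7,1],[0,0,0,10.5,1],[0,0,0,14,1],[0,0,0,17.5,1]]]}}

```text
clock: 9.23
tool_pos: [0.5119, -0.0363, 0.3413]
ee_rot: [1.533, 2.741, 0.008]
wrist_force: [-1.1, -0.5, -3.0]
gripper_width: 0.0126
```

Request:
{"name": "play_rows", "arguments": {"rows": [[[0,0,0,3.5,1],[0,0,0,7,1],[0,0,0,10.5,1],[0,0,0,14,1],[0,0,0,17.5,1]]]}}

```text
clock: 9.65
tool_pos: [0.5119, -0.0364, 0.3413]
ee_rot: [1.093, 2.945, 0.008]
wrist_force: [0.2, -0.3, -3.6]
gripper_width: 0.013
```

Request:
{"name": "play_rows", "arguments": {"rows": [[[0,0,0,3.5,1],[0,0,0,7,1],[0,0,0,10.5,1],[0,0,0,14,1],[0,0,0,17.5,1]]]}}

```text
clock: 10.07
tool_pos: [0.5119, -0.0365, 0.3413]
ee_rot: [-0.627, -3.078, -0.008]
wrist_force: [-1.0, -1.2, -3.1]
gripper_width: 0.0128
```

Request:
{"name": "play_rows", "arguments": {"rows": [[[0,0,0,3.5,1],[0,0,0,7,1],[0,0,0,10.5,1],[0,0,0,14,1],[0,0,0,17.5,1]]]}}

```text
clock: 10.48
tool_pos: [0.5119, -0.0367, 0.3413]
ee_rot: [-0.145, -3.137, -0.007]
wrist_force: [0.1, -0.5, -3.2]
gripper_width: 0.0132
```

Request:
{"name": "play_rows", "arguments": {"rows": [[[0,0,0,3,1],[0,0,0,5.5,1],[0,0,0,7.5,1],[0,0,0,9,1],[0,0,0,10,1]]]}}

```text
clock: 10.9
tool_pos: [0.5119, -0.0368, 0.3413]
ee_rot: [0.131, -3.138, -0.007]
wrist_force: [-0.3, -0.2, -3.5]
gripper_width: 0.0132
```

```bash
cat >> chk.py <<'E'
M=R.from_rotvec(s['ee_rot']).as_matrix();print('tool z',M[:,2].round(4),'tool y yaw',np.degrees(np.arctan2(M[1,1],M[0,1])))
print('q',np.round(s['joint_positions'],2),s['gripper_width'])
E
python3 chk.py r1.png
```

```text
10.9 [ 0.5119 -0.0368  0.3413] [ 0.13135053 -3.13760014 -0.00713088] [-0.3 -0.2 -3.5] [-0.04 -0.03 -0.02]
dish_middle s 0.93 [ 0.511 -0.036] t 0.81 [ 0.516 -0.037]
ball_center w 0.43 [0.452 0.103] s 0.69 [ 0.513 -0.036] t 0.63 [ 0.515 -0.028]
lip_tip w 0.91 [0.503 0.061] s 0.78 [0.499 0.065] t 0.86 [0.504 0.063]
dish w 0.6 [ 0.512 -0.036] s 0.77 [ 0.516 -0.036]
mug_mouth w 0.76 [0.451 0.194] s 0.72 [0.452 0.209] t 0.62 [0.449 0.203]
mug w 0.75 [0.466 0.19 ] s 0.79 [0.462 0.199] t 0.93 [0.464 0.183]
candle w 0.76 [ 0.558 -0.229] s 0.93 [ 0.56  -0.228] t 0.7 [ 0.56  -0.227]
tool z [-0.0014  0.0045 -1.    ] tool y yaw 94.7942525214903
q [ 0.01  0.41 -0.04  1.94  0.01  0.79  1.62] 0.013201799186373831
```

View pics/r1.png

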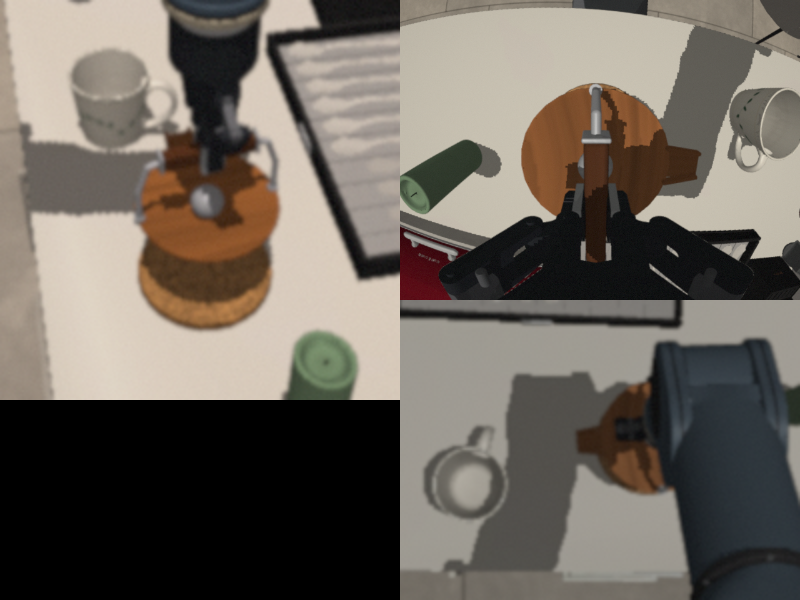

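Still level, with the ball in the middle and the lip at about 95°. Now I'll refine the mug-mouth position using the rim centre in the top image and the silhouettes.

```bash
python3 - <<'E'
from h import *
from scipy.optimize import least_squares
s=robot.sense();t=robot.read_camera('top');d=robot.read_camera('side');w=robot.read_camera('wrist')
print('rim eye',atz(t,(292.5,250.5),.095).round(4))
def ang(m,f):
    p=f(m); print(p.round(4),'bearing',np.degrees(np.arctan2(p[1]+.0368,p[0]-.5119)).round(2))
for n,c in(('t',t),('w',w),('s',d)):
    r=robot.silhouettes(c,'mug')
    if not r: print(n,'none');continue
    m=r[0]['mask'].astype(np.uint8)
    # drop handle, then fit hull mapped to the rim plane
    k=cv2.getStructuringElement(cv2.MORPH_ELLIPSE,(19,19) if n!='w' else (31,31));mo=cv2.morphologyEx(m,cv2.MORPH_OPEN,k)
    cs,_=cv2.findContours(mo,cv2.RETR_EXTERNAL,cv2.CHAIN_APPROX_NONE);P=max(cs,key=cv2.contourArea)[:,0].astype(float)
    f=(lambda x:watz(w,s,x,.095)) if n=='w' else (lambda x:atz(c,x,.095))
    X=np.array([f(p)[:2] for p in P])
    cam=(wray(w,s,P[0])[0] if n=='w' else ray(c,P[0])[0])[:2]
    # rim = edge nearest the camera-opposite... rays through rim hit plane on circle; body points fall inside/nearer; use robust fixed-radius fit
    c0=np.array([.453,.197]);g=least_squares(lambda q:np.hypot(*(X-q).T)-.0455,c0,loss='soft_l1',f_scale=.001).x
    print(n,r[0]['p'],'fit',g.round(4),'bearing',np.degrees(np.arctan2(g[1]+.0368,g[0]-.5119)).round(2),'res',np.median(abs(np.hypot(*(X-g).T)-.0455)).round(4))
E
```

```text
rim eye [0.4565 0.1996 0.095 ]
t 0.89 fit [0.453  0.1942] bearing 104.3 res 0.0007
w 0.93 fit [0.4503 0.1755] bearing 106.19 res 0.0065
s none
```

Bearing estimates are 103.2–104.8°, with the well-fitted top silhouette (0.7 mm residual) giving 104.3°. Turning 9.5° more and raising 2 mm.

Request:
{"name": "play_rows", "arguments": {"rows": [[[0,0,0,1,1],[0,0,0.1,3,1],[0,0,0.2,5.5,1],[0,0,0.2,8,1],[0,0,0.2,9.5,1]]]}}

```text
clock: 12.82
tool_pos: [0.5119, -0.0367, 0.3434]
ee_rot: [0.393, -3.115, -0.007]
wrist_force: [-0.4, 0.1, -4.0]
gripper_width: 0.013
```

Request:
{"name": "play_rows", "arguments": {"rows": [[[0,0,0,0,1],[0,0,0,0,1],[0,0,0,0,1],[0,0,0,0,1],[0,0,0,0,1]]]}}

```text
clock: 13.23
tool_pos: [0.5119, -0.0366, 0.3434]
ee_rot: [0.392, -3.115, -0.007]
wrist_force: [0.5, -0.3, -3.2]
gripper_width: 0.0127
```

```bash
python3 chk.py f1.png
```

```text
13.2333 [ 0.5119 -0.0366  0.3434] [ 0.39223612 -3.1154195  -0.00700472] [ 0.5 -0.3 -3.2] [ 0.03 -0.03  0.  ]
dish_middle s 0.92 [ 0.517 -0.034]
ball_center s 0.61 [ 0.513 -0.033]
lip_tip w 0.71 [0.487 0.06 ] s 0.84 [0.49  0.058] t 0.83 [0.488 0.055]
dish w 0.85 [ 0.509 -0.036] s 0.73 [ 0.509 -0.033] t 0.64 [ 0.516 -0.038]
mug_mouth w 0.9 [0.452 0.197] s 0.92 [0.457 0.202] t 0.87 [0.452 0.194]
mug w 0.94 [0.467 0.189] s 0.64 [0.459 0.189] t 0.76 [0.472 0.187]
candle w 0.73 [ 0.559 -0.227] s 0.74 [ 0.563 -0.231] t 0.97 [ 0.569 -0.227]
tool z [-0.0021  0.0042 -1.    ] tool y yaw 104.35160849999276
q [ 0.04  0.41 -0.08  1.94  0.04  0.8   1.76] 0.012657139451670822
```

View pics/f1.png

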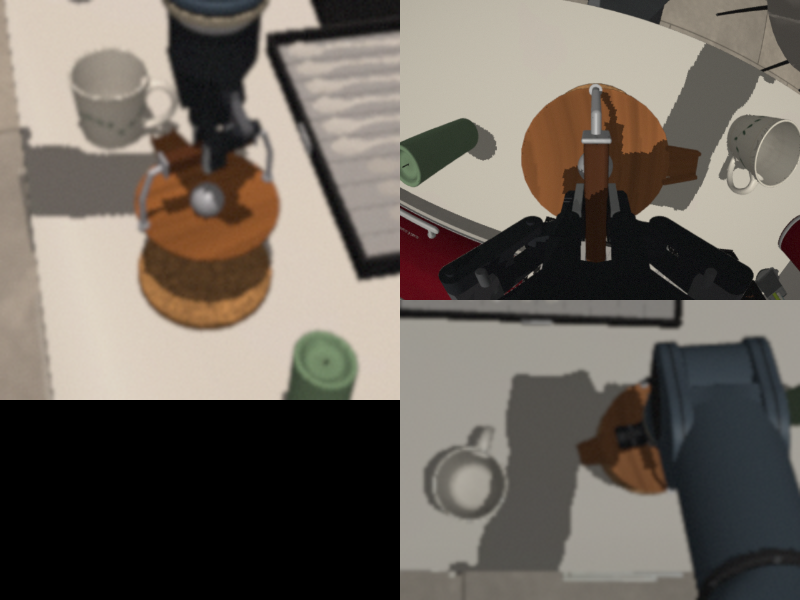

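All views agree: the lip points at about 104.2°, the mug bearing is about 104.1°, the ball is in the middle and the dish is level. Handing in.

```bash
python3 -c "
from rig import robot
print(robot.sign_off())"
```

```text
the job is handed in; nothing more can be done
None
```

I gripped the dish by its wooden bar, lifted it straight up about 8 cm, and turned it about 104° to the left over the trivet. The lip now points at the mug, and I handed the job in at about 13 s with the dish held still.

- **Aim:** the tool's heading was 104.4° and the lip's, measured from the images, about 104.2°. The mean bearing to the mug's mouth was about 104.1°. The single-view estimates spread by about ±1°.
- **Bad readings:** one wrist-camera outline fit of the mug gave 106.2°, but it fitted poorly (6.5 mm error), so I left it out. In an earlier check, after the first part of the turn, the wrist camera also placed the ball wrongly once. The side and top views showed it in the middle.
- **Level and ball:** the tool was tilted about 0.3°, and I saw no tilt of the dish in the pictures. The last side view showed the ball in the middle.
- **Height and grip:** the tool had risen 79.8 mm since the grasp, and the grip was steady at about 13 mm.
- **Surroundings:** the mug and candle measured in the same places as at the start, within a few millimetres. I did not re-measure the pepper shaker, but after the first move the arm was never near it. Wrist forces stayed around 4 N in all the readings.

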